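# Light up the resin specimens

### The arm

A 6-joint arm with a two-finger parallel gripper is mounted at the origin on the work surface. World frame = base frame: x ahead of the robot, y to its left, z up, the work surface at z = 0. Lengths are in mm, angles in rad, forces in N, time in s.
With the tool pointing down it reaches from about 225 to 725 mm from the base axis. Payload 3.1 kg.
Tool frame: the origin (TCP) lies on the centre line of the jaws, within the pads' length; the fingertips stand 25 mm ahead of it and the grasp point (between the pads) lies 6 mm ahead of it; z points along the fingers, y is the line along which they close (so a half turn about z gives the same grasp; the last joint's range is limited). The gripper opens to 85 mm and grips with 20 to 120 N. Pads are 22 mm wide; open, the fingers measure 114 mm over their backs; the gripper's body (76 mm by 85 mm) begins 54 mm behind the grasp point. The pads swing forward as they close: fully open they stand 13 mm farther back than shut.
Start: joints at [-1.393, 0.048, 0.099, 1.622, 0, 1.443], TCP at [158.039, -500.641, 256.312] pointing down, gripper open.
Joint ranges: [-2.91, 2.91], [-0.99, 1.94], [-1.21, 1.42], [-2.12, 2.29], [-1.49, 1.47], [-3.14, 3.14]. Speed limits (rad/s): [2.79, 2.79, 3.14, 3.14, 3.14, 3.14].

### API

Orientations are given as a unit quaternion [x, y, z, w].
In Python, from station import ctrl gives the robot as it stands.
- The arm moves only by the shell command python3 -m creep 'ROWS' [OPENING] [FORCE]. ROWS is JSON, a list of rows, each a list of 2 entries, a list of its own where there are three numbers: the shift along the tool's x, y, z each as a share of 0.2 m, from -1 to 1, then the turn about the tool's z as a share of 45 degrees, from -1 to 1. A call has 1 to 8 rows; each row shifts and turns the commanded pose from where the row before left it, along the tool's axes as they then stand; what a row does not reach is not made up. A row lasts 1/12 s, in which the tool goes at most 41.7 mm and 7.16 degrees, less where a joint would pass 70% of its speed; a pose out of reach is approached as far as the arm can. A call with a number of a shift or a turn outside -1 to 1 is refused whole. A call with a gripper value outside its range is refused whole. OPENING is the opening in per cent of the stroke, from 0 (shut) to 100 (fully open), set as the call begins (- or left out, the last holds). The fingers move at their own pace and stop on an object; FORCE is the grip in N (left out, the last holds). Time passes only in rows, so rows that do not move let the fingers close. It gives the time, the measured TCP pose, the force, the opening and the grip force at its end, in the units of the state.
- ctrl.sense(): the state, without advancing time (a new reading comes with each control period).
- ctrl.snapshot(name): name is "scene" or "top" or "wrist"; returns (picture, depth): 384x512x3 uint8, red, green, blue; 384x512 float32, mm along the optical axis (not along the pixel's ray), 0 where there is no reading.
- ctrl.camera_model(name): a dict with "intrinsics" (3x3 intrinsics, pixels), "position" and "attitude" of the camera in the world; the wrist camera has in their place "mount" (4x4, takes a point from camera to tool coordinates, whose origin is the TCP and whose axes are the flange's). Camera axes: x right, y up, looking along -z (the intrinsics and any distortion apply to the point x, -y, -z); pixel columns grow to the right and rows downward; lengths in mm; the calibration is good to about 2 mm. A picture is of the moment at which its call begins: read the wrist's pose just before it. camera_model takes no time and is no camera call.
- ctrl.job_done(): hands the job in; it is judged then, once.
Trained networks look in the newest picture that a camera, given by its name, has taken for a name from the list of things; names that differ only in an ending like _2 or _b are one class to them, and where a whole thing is asked for, a point or a joint stands for the part that bears it (a point fixed in the world has none). Each returns a list of dicts, best first, with "confidence" (0 to 1); they miss things now and then, are a little off and sometimes report something else, mostly with a low value. They report only what shows in the picture. A call takes as long as a camera call.
- ctrl.search_frame(camera, label): "pixel" ([column, row] in pixels, amid what is visible of it).
The state is a dict: "time_s": time; "qpos": joint angles; "dq": joint speeds; "tau": joint torques, N m; "tool_pos": TCP position; "tcp_rot": TCP orientation; "force": force on the tool from outside, world axes, zero at the start; "torque": the same for the moment, N m; "finger_gap": finger opening in mm; "gripper_force": force on a finger pad.
Only numpy, scipy, OpenCV 4.12 (cv2) and the standard library are available. Lean on these libraries where they do the work, as an engineer would, in place of code of your own. Each camera call takes 0.05 s, during which the arm holds its last target. There are 200 camera calls.

### The job

First spread the heap of five amber resin specimens over the light box's white plate into an even single layer, each lying flat with at least a finger's width (about 15 mm) of clear plate between it and the next. Then pull the yellow spring-return shutter grip out until its orange pointer stands within the width of the red mark, and keep it there: finish while still holding the grip, because it springs back when let go. Do not shift the red mark, and leave the bottles, jar, hand lens, tape and cup where they are.

Things in the scene. Friction and masses are not known exactly. Their poses are not given: they have to be found in the camera images.
- plate (a point): centre of the top of the light box's bright white plate, 45 mm above the table. Clear plate 138 mm along x by 198 mm along y, inside a black rim 6 mm wide and 6 mm higher. The box is fixed, 150 x 210 mm; its x points roughly away from the robot. An aluminium rail 14 mm high, with the shutter slide, runs out of its -y side
- resin0_center (a point): round amber resin specimen block with a dark insect in it, a disc 34 mm in diameter and 24 mm tall, about 25 g; this point is its centre (half-way up); the axis of the disc is its z. The five start as one heap on the plate: four in a tight rhombus, 2 mm apart, and one on top of three of them
- resin1_center (a point): round amber resin specimen block with a dark insect in it, a disc 34 mm in diameter and 24 mm tall, about 25 g; this point is its centre (half-way up); the axis of the disc is its z. As resin0
- resin2_center (a point): round amber resin specimen block with a dark insect in it, a disc 34 mm in diameter and 24 mm tall, about 25 g; this point is its centre (half-way up); the axis of the disc is its z. As resin0
- resin3_center (a point): round amber resin specimen block with a dark insect in it, a disc 34 mm in diameter and 24 mm tall, about 25 g; this point is its centre (half-way up); the axis of the disc is its z. As resin0
- resin4_center (a point): round amber resin specimen block with a dark insect in it, a disc 34 mm in diameter and 24 mm tall, about 25 g; this point is its centre (half-way up); the axis of the disc is its z. As resin0
- grip (a point): middle of the slide's upright yellow grip, 55 mm above the table; axes as plate. Grip: 16 mm thick along y (pulling line), 30 mm wide along x, top at 75 mm. Below it a black carriage (42 mm in x, 34 in y, top at 31 mm) and a steel rod 8 mm thick, 25 mm up, into the box. Home, it is 155 mm from the plate's centre along -y, 50 mm off the box wall
- slide (a joint): how far the shutter slide is pulled out, in m: 0 fully home (start), 0.105 at the stop; it grows as the grip moves along -y of plate. A spring pulls it home: about 3 N at home, 60 N/m more as it comes out (9 N at the end), and it goes home when let go
- pointer (a point): outer tip of the thin orange pointer (3 mm wide) on the slide's carriage, on the far (+x) side of the grip, 43 mm from the grip's middle along x and 20 mm above the table; it moves with the slide
- mark (a point): the mark: middle of the pointer-side edge of the red clip on the white scale by the slide. Clip 10 mm wide along y, 18 mm along x, top 19 mm above the table. It is clamped (20 N to shift it), 45 to 95 mm out from the home pointer. The slide is at the mark when pointer and mark have the same y in the frame of plate
- bottle_a: small amber glass bottle with a black cap, 38 mm in diameter, 75 mm tall; origin under its foot. Bystander
- bottle_b: small amber glass bottle with a black cap, 38 mm in diameter, 75 mm tall; origin under its foot. Bystander
- bottle_c: small amber glass bottle with a black cap, 38 mm in diameter, 75 mm tall; origin under its foot. Bystander
- inkpot: clear glass jar with a black cap, 52 mm in diameter, 50 mm tall; origin under its foot. Bystander
- magnifier: green hand lens lying flat, ring 88 mm across, 12 mm thick, handle to its +y, reaching 126 mm from the origin, which lies under the lens's centre. Bystander
- tape: blue roll of tape lying flat, 68 mm in diameter, 19 mm high; origin under its centre. Bystander
- cup: white cup, 72 mm in diameter, 90 mm tall; origin under its foot. Bystander

How it is judged:
By the outcome, as a careful person would: the job done as asked, in the order asked, and still so for the second after the job is handed in, while the arm keeps its last pose, push and grip.
It also fails if it takes over 72 s, if anything falls off the work surface, if the arm or the gripper's body presses on something with over 40 N, if the wrist force passes 120 N, or if a joint passes its speed limit or range.

## Working session

There is one attempt and no reset: what is moved stays moved. The work goes in short steps, Python scripts to look and compute and a shell command to move; the robot and the scene stay as the last step left them, time stands still between calls to the robot, and variables do not carry over. Pictures are saved under pics/ and viewed, at most 10 in all, crops included, and the job is handed in when it is done.

```bash
ls; mkdir -p pics; cat > h.py <<'E'
import numpy as np, cv2
from scipy.spatial.transform import Rotation as R
from station import ctrl
def cam(name,s=None):
    m=ctrl.camera_model(name);K=np.array(m['intrinsics'])
    if 'mount' in m:
        s=s or ctrl.sense();T=np.eye(4);T[:3,:3]=R.from_quat(s['tcp_rot']).as_matrix();T[:3,3]=s['tool_pos']
        M=T@np.array(m['mount']);return K,M[:3,:3],M[:3,3]
    a=np.array(m['attitude']);A=a if a.shape==(3,3) else R.from_quat(a).as_matrix()
    return K,A,np.array(m['position'])
def cloud(name,d,c=None):
    K,A,p=c or cam(name);h,w=d.shape;u,v=np.meshgrid(np.arange(w),np.arange(h))
    P=np.stack([(u-K[0,2])/K[0,0]*d,-(v-K[1,2])/K[1,1]*d,-d],-1)
    return P@A.T+p
def onz(name,u,v,z,c=None):
    K,A,p=c or cam(name);r=A@np.array([(u-K[0,2])/K[0,0],-(v-K[1,2])/K[1,1],-1]);return p+r*(z-p[2])/r[2]
E
python3 - <<'E'
from h import *
for n in ("scene","top"):
    print({k:v for k,v in ctrl.camera_model(n).items()})
    i,d=ctrl.snapshot(n);cv2.imwrite(f'pics/{n}0.png',i[:,:,::-1]);np.savez(f'{n}0.npz',i=i,d=d)
s=ctrl.sense();print(s)
print(ctrl.camera_model('wrist'))
P=cloud('top',d)
for l in ("resin0_center","plate","grip","pointer","mark","bottle_a","inkpot","magnifier","tape","cup"):
    for r in ctrl.search_frame('top',l)[:5]:
        u,v=map(int,r['pixel']);print(l,round(r['confidence'],2),u,v,P[v,u].round())
E
```

```text
pics
{'intrinsics': array([[460.56076848,   0.        , 258.56259467],
       [  0.        , 460.56076848, 194.29473785],
       [  0.        ,   0.        ,   1.        ]]), 'position': array([ 953.59671713,  892.69473124, 1010.78683341]), 'attitude': array([0.08498055, 0.38239578, 0.89282093, 0.22231187])}
{'intrinsics': array([[374.15014201,   0.        , 261.05670314],
       [  0.        , 374.15014201, 188.08868291],
       [  0.        ,   0.        ,   1.        ]]), 'position': array([ 451.83090551,    9.43934232, 1365.2076398 ]), 'attitude': array([-0.03346274,  0.01920961,  0.71372779, -0.69935962])}
{'time_s': 0.1, 'qpos': array([-1.39284380e+00,  4.86880133e-02,  9.77334942e-02,  1.62198826e+00,
       -2.38936074e-05,  1.44300646e+00]), 'dq': array([-0.00048419, -0.00119051,  0.00233988,  0.00099742,  0.00049718,
       -0.00140147]), 'tau': array([ 3.66018394e-03, -3.39850509e+01,  3.20935929e+01,  1.57842116e-02,
       -2.01821331e-04, -4.53668207e-06]), 'tool_pos': array([ 157.92258389, -500.15950567,  255.21772072]), 'tcp_rot': array([ 9.88337366e-01,  1.52276390e-
[... 396 characters left out ...]
[-9.28209133e-04,  9.58143153e-01,  2.86288030e-01,
         7.43729920e+01],
       [ 9.99999567e-01,  9.09601162e-04,  1.97984545e-04,
        -4.09957543e-01],
       [-7.07103887e-05,  2.86288090e-01, -9.58143583e-01,
        -1.18686000e+02],
       [ 0.00000000e+00,  0.00000000e+00,  0.00000000e+00,
         1.00000000e+00]])}
plate 0.8 259 186 [558.  42.  45.]
grip 0.57 276 183 [569. -18.  30.]
pointer 0.44 278 184 [562. -25.  64.]
bottle_a 0.43 275 150 [684. -17.  54.]
bottle_a 0.29 278 184 [562. -25.  64.]
inkpot 0.7 210 160 [655. 215.  47.]
tape 0.65 212 161 [650. 207.  52.]
tape 0.53 304 221 [ 431. -115.   24.]
cup 0.92 391 254 [ 308. -423.    6.]
cup 0.68 255 186 [558.  56.  46.]
```

```bash
python3 - <<'E'
import cv2
a=cv2.imread('pics/top0.png')[100:290,150:420];cv2.imwrite('pics/top0c.png',cv2.resize(a,None,fx=2.9,fy=2.9,interpolation=cv2.INTER_CUBIC))
b=cv2.imread('pics/scene0.png');cv2.imwrite('pics/scene0b.png',cv2.resize(b,(780,585)))
E
```

```text
(no output)
```

View pics/top0c.png

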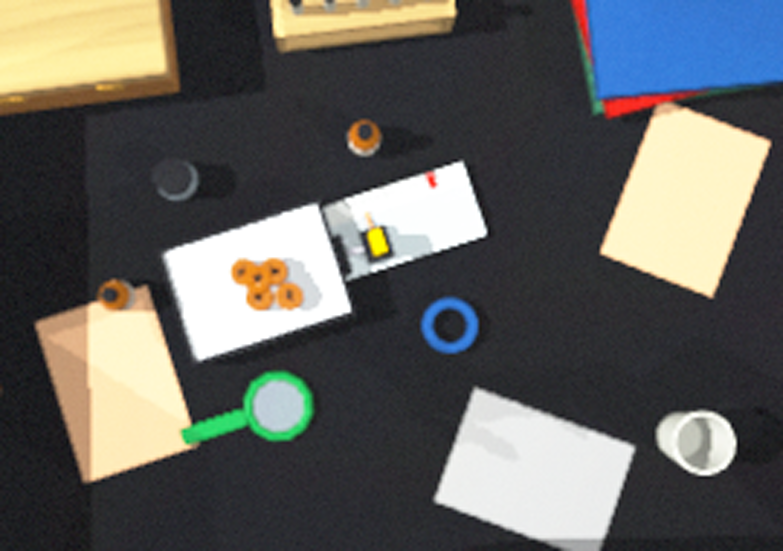

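View pics/scene0b.png

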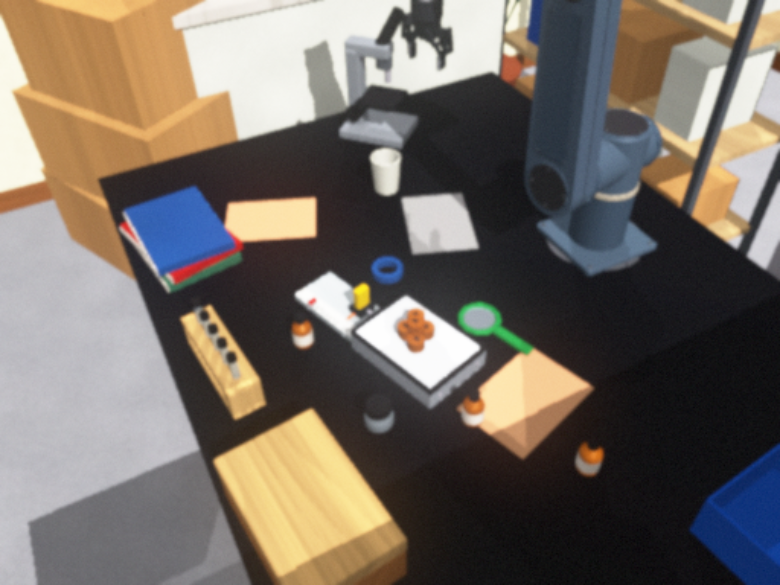

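```bash
python3 - <<'E'
from h import *
z=np.load('top0.npz');i,d=z['i'],z['d'];P=cloud('top',d);hsv=cv2.cvtColor(i,cv2.COLOR_RGB2HSV)
c=cam('top')
r=np.s_[100:290,150:420]
w=((hsv[...,1]<60)&(hsv[...,2]>200)&(abs(P[...,2]-45)<12)).astype(np.uint8)
n,l,st,ce=cv2.connectedComponentsWithStats(w);k=1+st[1:,4].argmax();print(st[k])
v,u=np.nonzero(l==k);pts=np.array([onz('top',a,b,45,c)[:2] for a,b in zip(u,v)],np.float32)
print(cv2.minAreaRect(pts), np.median(P[l==k],0))
for nm,lo,hi,zz in (('red',(0,150,100),(6,255,255),19),('red2',(172,150,100),(180,255,255),19),('yel',(22,150,120),(34,255,255),75),('amber',(8,140,100),(18,255,255),69)):
    m=cv2.inRange(hsv,lo,hi);n,l,st,ce=cv2.connectedComponentsWithStats(m)
    for k in range(1,n):
        if st[k,4]>6 and 150<ce[k][0]<340 and 130<ce[k][1]<290: print(nm,st[k,4],ce[k].round(1),onz('top',*ce[k],zz,c).round(1),np.median(P[l==k],0).round())
s=ctrl.sense();print(R.from_quat(s['tcp_rot']).as_matrix().round(3))
E
```

```text
[ 207  171   64   53 1844]
((521.98583984375, 117.12422943115234), (139.09437561035156, 198.76759338378906), 16.710769653320312) [522.9814807  125.07340817  46.00625146]
yel 54 [279.7 183.3] [563.7 -30.4  75. ] [564. -31.  75.]
amber 66 [275.3 146.2] [694.9 -18.1  69. ] [695. -17.  52.]
amber 258 [241.3 197.5] [517.7 103.8  69. ] [518. 103.  71.]
amber 62 [189.1 201.4] [507.9 285.9  69. ] [507. 287.  52.]
[[ 0.954  0.301  0.   ]
 [ 0.301 -0.954 -0.   ]
 [-0.     0.    -1.   ]]
```

```bash
python3 -m creep '[[[0.11,-0.087,0.01],0],[[0.11,-0.087,0.01],0],[[0.11,-0.087,0.01],0],[[0.11,-0.087,0.01],0],[[0.11,-0.087,0.01],0],[[0.11,-0.087,0.01],0],[[0.11,-0.087,0.01],0],[[0.11,-0.087,0.01],0]]' && python3 -m creep '[[[0.11,-0.087,0.01],0],[[0.11,-0.087,0.01],0],[[0.11,-0.087,0.01],0],[[0.11,-0.087,0.01],0],[[0.11,-0.087,0.01],0],[[0.11,-0.087,0.01],0],[[0.11,-0.087,0.01],0],[[0.11,-0.087,0.01],0]]' && python3 -m creep '[[[0.11,-0.087,0.01],0],[[0.11,-0.087,0.01],0],[[0.11,-0.087,0.01],0],[[0.11,-0.087,0.01],0],[[0.11,-0.087,0.01],0],[[0.11,-0.087,0.01],0],[[0.11,-0.087,0.01],0],[[0,0,0],0]]'
python3 - <<'E'
from h import *
s=ctrl.sense();i,d=ctrl.snapshot('wrist');np.savez('w0.npz',i=i,d=d);cv2.imwrite('pics/w0.png',i[:,:,::-1]);print(s['tool_pos'],s['tcp_rot'],s['time_s'])
cv2.imwrite('pics/w0b.png',cv2.resize(i[:,:,::-1],(780,585)))
E
```

```text
time_s: 1.27
tool_pos: [284.5, -313.8, 240.4]
tcp_rot: [0.988, 0.152, 0.0, 0.0]
force: [0.0, -0.1, -0.1]
finger_gap: 85.1
gripper_force: 0.0
time_s: 1.93
tool_pos: [410.5, -127.9, 224.5]
tcp_rot: [0.988, 0.152, 0.0, 0.0]
force: [-0.1, -1.2, -0.5]
finger_gap: 85.4
gripper_force: 0.0
time_s: 2.6
tool_pos: [521.8, 37.0, 209.4]
tcp_rot: [0.988, 0.155, 0.0, -0.001]
force: [-0.3, 0.2, -0.5]
finger_gap: 85.5
gripper_force: 0.0
[521.80787473  36.98097207 209.37303065] [ 9.87986519e-01  1.54535265e-01  4.69672030e-04 -1.12655979e-03] 2.6
```

View pics/w0b.png

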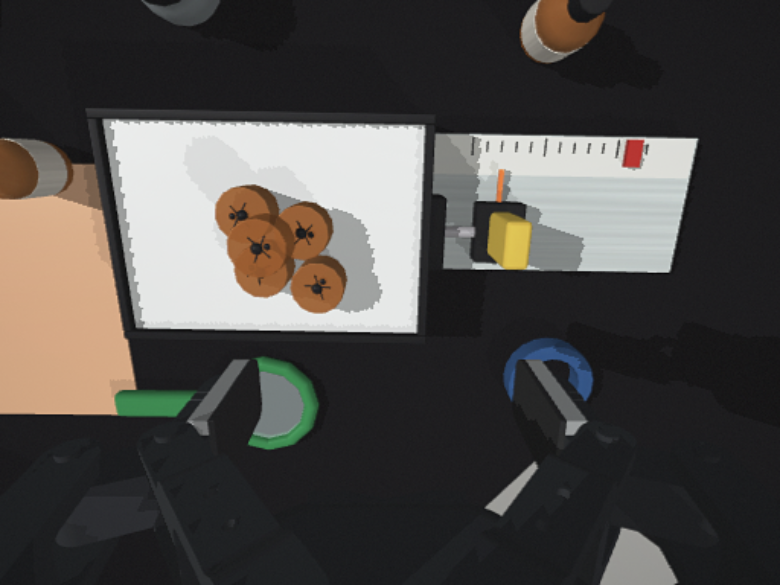

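```bash
cat >> h.py <<'E'
PC=np.array([522.,117.]);YAW=np.radians(16.7)
def pf(P): # world -> plate frame xy
    c,s=np.cos(YAW),np.sin(YAW);D=np.asarray(P)[...,:2]-PC
    return np.stack([D[...,0]*c+D[...,1]*s,-D[...,0]*s+D[...,1]*c],-1)
def discs(q,z,lo,hi,n):
    """n disc centres among plate-frame points q whose height is in lo..hi"""
    m=(z>lo)&(z<hi)&(abs(q[...,0])<72)&(abs(q[...,1])<102);g=np.zeros((300,300),np.float32)
    a=np.rint(q[m]+150).astype(int);g[a[:,0],a[:,1]]=1
    g=cv2.morphologyEx(g,cv2.MORPH_CLOSE,np.ones((3,3)))
    y,x=np.mgrid[-20:21,-20:21];r=np.hypot(x,y);out=[]
    for k in range(n):
        t=cv2.filter2D(g,-1,((r<=17)*1.-(r>17)*(r<20)*.5).astype(np.float32));t=cv2.GaussianBlur(t,(0,0),1.0)
        i=np.unravel_index(t.argmax(),t.shape);out.append([i[0]-150,i[1]-150,round(float(t.max()))])
        Y,X=np.mgrid[:300,:300];g[np.hypot(Y-i[0],X-i[1])<17.5]=0
    return out
E
python3 - <<'E'
from h import *
s=dict(tool_pos=[521.81,36.98,209.37],tcp_rot=[.98798652,.15453527,.00046967,-.00112656])
z=np.load('w0.npz');i,d=z['i'],z['d'];c=cam('wrist',s);P=cloud('wrist',d,c);hsv=cv2.cvtColor(i,cv2.COLOR_RGB2HSV)
q=pf(P)
w=((hsv[...,1]<40)&(hsv[...,2]>150)&(abs(P[...,2]-45)<4)&(np.abs(q).max(-1)<120)).astype(np.uint8)
n,l,st,ce=cv2.connectedComponentsWithStats(w);k=1+st[1:,4].argmax()
print(cv2.minAreaRect(P[l==k][:,:2].astype(np.float32)),np.median(P[l==k][:,2]))
m=(hsv[...,1]>120);print(discs(q,np.where(m,P[...,2],0),86,99,1),discs(q,np.where(m,P[...,2],0),62,75,4))
for nm,lo,hi,zl,zh in (('red',(0,150,80),(5,255,255),16,26),('red2',(174,150,80),(180,255,255),16,26),('yel',(20,120,80),(34,255,255),71,79),('or',(6,150,120),(16,255,255),10,30)):
    m=(cv2.inRange(hsv,lo,hi)>0)&(P[...,2]>zl)&(P[...,2]<zh)&(q[...,1]<-105)&(abs(q[...,0])<90)
    if m.sum(): print(nm,m.sum(),np.percentile(q[m],[2,50,98],axis=0).round(1),np.median(P[m][:,2]), P[m][:,:2].mean(0))
E
```

```text
((522.9595336914062, 119.21853637695312), (138.1405792236328, 198.29396057128906), 16.728790283203125) 46.03936886929176
[[np.int64(2), np.int64(-4), 799]] [[np.int64(-28), np.int64(-32), 778], [np.int64(7), np.int64(-25), 625], [np.int64(18), np.int64(11), 525], [np.int64(-20), np.int64(2), 383]]
red 182 [[  49.3 -248.2]
 [  57.4 -242.6]
 [  65.3 -237.8]] 20.079886081257513 [646.60653548 -99.08400639]
yel 559 [[ -11.6 -160.2]
 [   3.1 -152.1]
 [  16.5 -145.3]] 75.69272491424428 [568.47892264 -27.99878453]
or 60 [[  23.4 -154.6]
 [  34.1 -153.2]
 [  44.6 -151.8]] 22.00397626609947 [598.48402734 -19.95218528]
```

```bash
cat >> h.py <<'E'
PC=np.array([523.,119.2])
def to(x,y,z,phi):
    """tool-axis shift (shares of 200 mm) and turn (shares of 45 deg) to plate-frame x,y, height z, tool turned phi from plate (deg)"""
    s=ctrl.sense();A=R.from_quat(s['tcp_rot']).as_matrix()
    yaw=np.degrees(np.arctan2(A[1,0],A[0,0]));cur=np.degrees(YAW)-yaw
    c,sn=np.cos(YAW),np.sin(YAW);W=np.array([PC[0]+x*c-y*sn,PC[1]+x*sn+y*c,z])
    print('t',round(s['time_s'],2),'at',pf(s['tool_pos']).round(1),round(s['tool_pos'][2],1),'phi',cur.round(1),'gap',round(s['finger_gap'],1))
    print('shift now-axes',(A.T@(W-s['tool_pos'])/200).round(3),'turn',round((phi-cur)/45,3))
    D=A.T@(W-s['tool_pos']);a=np.radians(phi-cur);print('shift after turn',(np.array([D[0]*np.cos(a)+D[1]*np.sin(a),-D[0]*np.sin(a)+D[1]*np.cos(a),D[2]])/200).round(3))
E
python3 -c "
from h import *
to(0.5,-6,130,-45)"
```

```text
t 2.65 at [-26.4 -79.8] 209.7 phi -1.0 gap 85.8
shift now-axes [ 0.141 -0.366  0.398] turn -0.977
shift after turn [ 0.356 -0.166  0.398]
```

```bash
python3 -m creep '[[[0,0,0],-0.14],[[0,0,0],-0.14],[[0,0,0],-0.14],[[0,0,0],-0.14],[[0,0,0],-0.14],[[0,0,0],-0.14],[[0,0,0],-0.137]]' 62 30 >/dev/null; python3 -m creep '[[[0.089,-0.041,0.08],0],[[0.089,-0.042,0.08],0],[[0.089,-0.041,0.08],0],[[0.089,-0.042,0.08],0],[[0,0,0],0],[[0,0,0],0]]'; python3 -c "
from h import *
to(0.5,-6,99,-45)"
```

```text
time_s: 3.73
tool_pos: [523.6, 111.4, 145.2]
tcp_rot: [0.859, 0.512, -0.001, -0.0]
force: [-0.2, 0.0, 0.0]
finger_gap: 52.8
gripper_force: 0.0
t 3.73 at [-1.6 -7.6] 145.2 phi -44.8 gap 52.8
shift now-axes [0.014 0.002 0.231] turn -0.004
shift after turn [0.014 0.002 0.231]
```

```bash
python3 -m creep '[[[0.012,0,0.08],0],[[0,0,0.08],0],[[0,0,0.07],0],[[0,0,0],0]]'; python3 -m creep '[[[0,0,0],0],[[0,0,0],0],[[0,0,0],0],[[0,0,0],0],[[0,0,0],0]]' 20 30;python3 -m creep '[[[0,0,-0.08],0],[[0,0,-0.08],0],[[0,0,-0.04],0],[[0,0,0],0]]';  python3 -c "
from h import *
to(-34,62,100,-45)"
```

```text
time_s: 4.07
tool_pos: [524.5, 112.2, 98.4]
tcp_rot: [0.86, 0.51, -0.002, -0.001]
force: [-0.9, -0.9, -1.5]
finger_gap: 53.1
gripper_force: 0.0
time_s: 4.48
tool_pos: [527.2, 113.6, 102.0]
tcp_rot: [0.86, 0.511, 0.001, 0.001]
force: [-0.1, 0.0, 3.5]
finger_gap: 31.3
gripper_force: 30.0
time_s: 4.82
tool_pos: [527.8, 114.1, 143.2]
tcp_rot: [0.859, 0.511, 0.002, 0.001]
force: [1.4, -0.0, -0.4]
finger_gap: 31.7
gripper_force: 29.8
t 4.82 at [ 3.2 -6.3] 143.2 phi -44.8 gap 31.7
shift now-axes [ 0.108 -0.374  0.214] turn -0.005
shift after turn [ 0.109 -0.374  0.214]
```

```bash
python3 - <<'E'
from h import *
s=ctrl.sense();i,d=ctrl.snapshot('wrist');cv2.imwrite('pics/w1.png',cv2.resize(i[:,:,::-1],(780,585)))
c=cam('wrist',s);P=cloud('wrist',d,c);np.savez('w1.npz',i=i,P=P)
hsv=cv2.cvtColor(i,cv2.COLOR_RGB2HSV);m=hsv[...,1]>120;q=pf(P);print(discs(q,np.where(m,P[...,2],0),62,75,4))
E
```

```text
[[np.int64(15), np.int64(10), 791], [np.int64(-18), np.int64(5), 401], [np.int64(12), np.int64(-21), 274], [np.int64(-150), np.int64(-150), 0]]
```

View pics/w1.png

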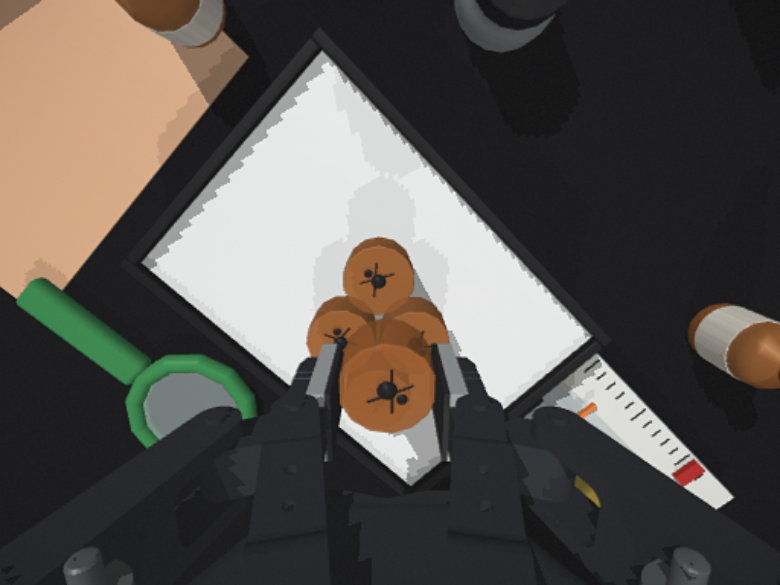

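```bash
python3 - <<'E'
from h import *
P=np.load('w1.npz')['P'];m=P[240:280,240:275];print(np.median(m[...,2]),pf(np.median(m.reshape(-1,3),0)))
to(-34,62,143,-45)
E
```

```text
135.26851984147743 [ 3.67514455 -8.92179649]
t 4.87 at [ 2.5 -6.2] 141.7 phi -44.8 gap 31.6
shift now-axes [ 0.111 -0.37  -0.007] turn -0.005
shift after turn [ 0.112 -0.37  -0.007]
```

```bash
python3 -m creep '[[[0.028,-0.092,0],0],[[0.028,-0.093,0],0],[[0.028,-0.092,0],0],[[0.028,-0.093,0],0],[[0,0,0.08],0],[[0,0,0.08],0],[[0,0,0.08],0],[[0,0,0.03],0]]'; python3 -m creep '[[[0,0,0],0],[[0,0,0],0]]'; python3 -c "
from h import *
to(-34,62,78,-45)"
```

```text
time_s: 5.53
tool_pos: [469.1, 168.6, 82.6]
tcp_rot: [0.859, 0.511, -0.003, -0.001]
force: [-0.9, -0.4, -1.6]
finger_gap: 31.8
gripper_force: 29.9
time_s: 5.7
tool_pos: [471.1, 168.7, 85.6]
tcp_rot: [0.859, 0.511, -0.001, -0.0]
force: [0.4, 0.1, 1.1]
finger_gap: 31.6
gripper_force: 29.9
t 5.7 at [-35.5  62.3] 85.6 phi -44.8 gap 31.6
shift now-axes [0.004 0.006 0.038] turn -0.005
shift after turn [0.004 0.006 0.038]
```

```bash
python3 -m creep '[[[0,0,0.015],0],[[0,0,0.015],0],[[0,0,0.008],0],[[0,0,0],0],[[0,0,0],0]]'; python3 -m creep '[[[0,0,0],0],[[0,0,0],0],[[0,0,0],0],[[0,0,0],0]]' 56;python3 -m creep '[[[0,0,-0.05],0],[[0,0,-0.08],0],[[0,0,-0.08],0],[[0,0,-0.05],0],[[0,0,0],0],[[0,0,0],0]]';  python3 - <<'E'
from h import *
s=ctrl.sense();i,d=ctrl.snapshot('wrist')
c=cam('wrist',s);P=cloud('wrist',d,c)
hsv=cv2.cvtColor(i,cv2.COLOR_RGB2HSV);m=hsv[...,1]>120;q=pf(P);print(discs(q,np.where(m,P[...,2],0),62,76,5))
cv2.imwrite('pics/w2.png',cv2.resize(i[:,:,::-1],(780,585)))
to(-31,-36,120,-45);to(16,10,120,-45)
E
```

```text
time_s: 6.12
tool_pos: [471.9, 168.8, 78.9]
tcp_rot: [0.859, 0.511, 0.0, 0.0]
force: [0.8, 0.2, 0.1]
finger_gap: 31.4
gripper_force: 29.9
time_s: 6.45
tool_pos: [471.8, 168.9, 78.9]
tcp_rot: [0.859, 0.511, 0.0, 0.0]
force: [-0.5, -0.1, -0.3]
finger_gap: 48.0
gripper_force: 0.0
time_s: 6.95
tool_pos: [472.5, 169.0, 131.8]
tcp_rot: [0.859, 0.511, 0.001, 0.0]
force: [-0.4, -0.4, -0.7]
finger_gap: 47.8
gripper_force: 0.0
[[np.int64(-34), np.int64(63), 797], [np.int64(15), np.int64(10), 793], [np.int64(5), np.int64(-23), 738], [np.int64(-13), np.int64(2), 226], [np.int64(-3), np.int64(-34), 20]]
t 7.0 at [-34.8  62.3] 130.7 phi -44.8 gap 47.9
shift now-axes [-0.333  0.362  0.054] turn -0.005
shift after turn [-0.334  0.361  0.054]
t 7.0 at [-34.8  62.3] 130.7 phi -44.8 gap 47.9
shift now-axes [-0.004  0.365  0.054] turn -0.005
shift after turn [-0.005  0.365  0.054]
```

```bash
python3 -m creep '[[[0.003,0.09,0],0],[[0.003,0.09,0],0],[[0.003,0.09,0],0],[[0.002,0.095,0],0],[[0,0,0.05],0],[[0,0,0],0],[[0,0,0],0]]'; python3 -c "
from h import *
to(17,12,75,-45)"
```

```text
time_s: 7.58
tool_pos: [534.8, 135.9, 118.4]
tcp_rot: [0.859, 0.511, -0.002, -0.001]
force: [0.2, 0.8, 0.0]
finger_gap: 47.7
gripper_force: 0.0
t 7.58 at [16.1 12.7] 118.4 phi -44.8 gap 47.7
shift now-axes [0.002 0.007 0.217] turn -0.005
shift after turn [0.002 0.007 0.217]
```

```bash
python3 -m creep '[[[0,0.007,0.05],0],[[0,0,0.07],0],[[0,0,0.07],0],[[0,0,0.025],0],[[0,0,0],0],[[0,0,0],0]]'; python3 -m creep '[[[0,0,0],0],[[0,0,0],0],[[0,0,0],0],[[0,0,0],0]]' 20 30;python3 -m creep '[[[0,0,-0.05],0],[[0,0,-0.08],0],[[0,0,-0.08],0],[[0,0,0],0],[[0,0,0],0]]';  python3 -c "
from h import *
to(34,62,118,-45)"
```

```text
time_s: 8.08
tool_pos: [537.4, 135.5, 77.4]
tcp_rot: [0.859, 0.511, -0.0, -0.0]
force: [-0.3, -0.1, 0.9]
finger_gap: 48.0
gripper_force: 0.0
time_s: 8.42
tool_pos: [539.0, 135.4, 78.9]
tcp_rot: [0.859, 0.511, 0.001, 0.0]
force: [-1.2, 0.7, 2.0]
finger_gap: 31.3
gripper_force: 29.9
time_s: 8.83
tool_pos: [539.3, 135.4, 121.4]
tcp_rot: [0.859, 0.511, 0.002, 0.001]
force: [0.2, 0.5, -0.6]
finger_gap: 31.7
gripper_force: 29.8
t 8.83 at [20.3 10.8] 121.4 phi -44.8 gap 31.7
shift now-axes [ 0.229 -0.134  0.017] turn -0.005
shift after turn [ 0.229 -0.133  0.017]
```

```bash
python3 -m creep '[[[0.082,-0.044,0],0],[[0.082,-0.045,0],0],[[0.082,-0.044,0],0],[[0,0,0.07],0],[[0,0,0.07],0],[[0,0,0.045],0],[[0,0,0],0],[[0,0,0],0]]'; python3 -m creep '[[[0,0,0.012],0],[[0,0,0],0],[[0,0,0],0]]'; python3 -c "
from h import *
to(37,64,79,-45)"
```

```text
time_s: 9.5
tool_pos: [537.1, 190.8, 81.3]
tcp_rot: [0.86, 0.511, -0.001, -0.0]
force: [-0.7, -1.5, -0.7]
finger_gap: 31.7
gripper_force: 31.0
time_s: 9.75
tool_pos: [538.6, 191.1, 80.9]
tcp_rot: [0.86, 0.511, 0.0, 0.0]
force: [-0.4, 0.4, 0.1]
finger_gap: 31.8
gripper_force: 31.0
t 9.75 at [35.6 64.3] 80.9 phi -44.8 gap 31.8
shift now-axes [0.004 0.006 0.009] turn -0.005
shift after turn [0.004 0.006 0.009]
```

```bash
python3 -m creep '[[[0,0,0.008],0],[[0,0,0],0]]' ;python3 -m creep '[[[0,0,0],0],[[0,0,0],0],[[0,0,0],0]]' 56 >/dev/null;python3 -m creep '[[[0,0,-0.05],0],[[0,0,-0.08],0],[[0,0,-0.08],0],[[0,0,-0.09],0]]' >/dev/null; python3 -m creep '[[[-0.1,0.02,0],0],[[-0.1,0.02,0],0],[[-0.1,0.02,0],0],[[-0.1,0.02,0],0],[[-0.1,0.02,0],0],[[-0.09,0.017,0],0],[[0,0,0],0],[[0,0,0],0]]'; python3 - <<'E'
from h import *
s=ctrl.sense();i,d=ctrl.snapshot('wrist')
c=cam('wrist',s);P=cloud('wrist',d,c)
hsv=cv2.cvtColor(i,cv2.COLOR_RGB2HSV);m=hsv[...,1]>120;q=pf(P);print(discs(q,np.where(m,P[...,2],0),62,76,5))
cv2.imwrite('pics/w3.png',cv2.resize(i[:,:,::-1],(780,585)))
to(-31.5,-36,75,-45)
E
```

```text
time_s: 9.92
tool_pos: [538.5, 191.1, 78.9]
tcp_rot: [0.86, 0.511, 0.0, 0.0]
force: [-0.9, -0.1, -1.2]
finger_gap: 31.4
gripper_force: 31.0
time_s: 11.17
tool_pos: [502.7, 75.9, 139.7]
tcp_rot: [0.86, 0.51, 0.001, 0.0]
force: [0.7, 0.9, -0.3]
finger_gap: 47.9
gripper_force: 0.0
[[np.int64(33), np.int64(60), 804], [np.int64(-33), np.int64(62), 802], [np.int64(5), np.int64(-25), 792], [np.int64(-30), np.int64(-33), 788], [np.int64(-20), np.int64(1), 786]]
t 11.22 at [-31.5 -35.2] 139.5 phi -44.7 gap 47.7
shift now-axes [-0.003  0.003  0.323] turn -0.006
shift after turn [-0.003  0.003  0.323]
```

View pics/w3.png

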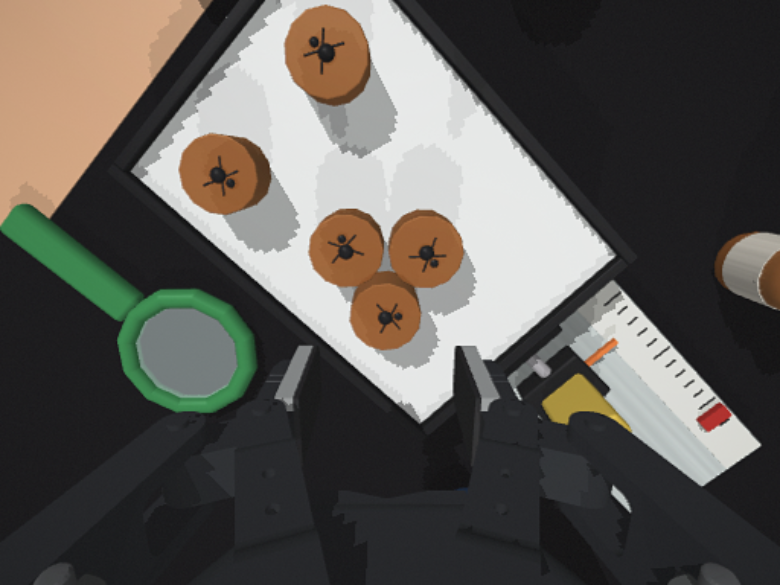

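```bash
python3 -m creep '[[[-0.003,0.003,0.08],0],[[0,0,0.08],0],[[0,0,0.08],0],[[0,0,0.05],0],[[0,0,0.025],0],[[0,0,0],0],[[0,0,0],0]]'; python3 -m creep '[[[0,0,0],0],[[0,0,0],0],[[0,0,0],0],[[0,0,0],0]]' 20 30;python3 -m creep '[[[0,0,-0.05],0],[[0,0,-0.06],0],[[0,0,-0.04],0],[[0,0,0],0],[[0,0,0],0]]';  python3 -c "
from h import *
to(-36,-64,105,-45)"
```

```text
time_s: 11.8
tool_pos: [503.0, 75.9, 76.0]
tcp_rot: [0.859, 0.511, 0.0, -0.0]
force: [0.4, 1.4, 0.6]
finger_gap: 47.8
gripper_force: 0.0
time_s: 12.13
tool_pos: [503.8, 75.6, 77.1]
tcp_rot: [0.859, 0.511, 0.001, 0.001]
force: [-0.7, -0.3, 3.5]
finger_gap: 31.7
gripper_force: 29.9
time_s: 12.55
tool_pos: [503.7, 75.5, 107.1]
tcp_rot: [0.859, 0.511, 0.001, 0.001]
force: [-0.1, -0.6, -0.9]
finger_gap: 31.2
gripper_force: 29.8
t 12.55 at [-31.1 -36.3] 107.1 phi -44.8 gap 31.2
shift now-axes [-0.115  0.081  0.011] turn -0.005
shift after turn [-0.115  0.081  0.011]
```

```bash
python3 -m creep '[[[-0.057,0.04,0],0],[[-0.058,0.041,0],0],[[0,0,0.06],0],[[0,0,0.05],0],[[0,0,0.02],0],[[0,0,0],0],[[0,0,0],0]]'; python3 -m creep '[[[0,0,0.008],0],[[0,0,0],0],[[0,0,0],0]]'; python3 -c "
from h import *
to(-36,-64,78,-45)"
```

```text
time_s: 13.13
tool_pos: [505.1, 48.2, 78.5]
tcp_rot: [0.859, 0.511, -0.001, -0.001]
force: [0.7, 0.1, 0.2]
finger_gap: 31.3
gripper_force: 29.7
time_s: 13.38
tool_pos: [505.9, 47.8, 77.9]
tcp_rot: [0.859, 0.511, -0.0, -0.0]
force: [-0.6, 0.7, 0.7]
finger_gap: 31.3
gripper_force: 29.7
t 13.38 at [-36.9 -63.4] 77.9 phi -44.8 gap 31.3
shift now-axes [ 0.001  0.005 -0.   ] turn -0.004
shift after turn [ 0.001  0.005 -0.   ]
```

```bash
python3 -m creep '[[[0,0,0],0],[[0,0,0],0],[[0,0,0],0]]' 56 >/dev/null;python3 -m creep '[[[0,0,-0.05],0],[[0,0,-0.08],0],[[0,0,-0.08],0],[[0,0,-0.05],0.144],[[0,0,0],0.144],[[0,0,0],0.144],[[0,0,0],0.144],[[0,0,0],0.144]]' >/dev/null; python3 -m creep '[[[0,0,0],0.144],[[0,0,0],0.144],[[0,0,0],0.144],[[0,0,0],0.144],[[0,0,0],0.144],[[0,0,0],0],[[0,0,0],0]]'; python3 - <<'E'
from h import *
to(5.5,-26,130,20)
E
```

```text
time_s: 14.88
tool_pos: [506.0, 42.1, 130.9]
tcp_rot: [1.0, -0.026, 0.001, -0.002]
force: [-0.0, -0.0, -0.2]
finger_gap: 47.8
gripper_force: 0.0
t 14.88 at [-38.4 -69. ] 130.9 phi 19.6 gap 47.8
shift now-axes [ 0.135 -0.276  0.006] turn 0.008
shift after turn [ 0.133 -0.277  0.006]
```

```bash
python3 -m creep '[[[0.045,-0.092,0],0],[[0.045,-0.092,0],0],[[0.045,-0.092,0],0],[[0,0,0],0],[[0,0,0],0]]'; python3 - <<'E'
from h import *
s=ctrl.sense();i,d=ctrl.snapshot('wrist')
c=cam('wrist',s);P=cloud('wrist',d,c)
hsv=cv2.cvtColor(i,cv2.COLOR_RGB2HSV);m=hsv[...,1]>120;q=pf(P);print(discs(q,np.where(m,P[...,2],0),62,76,5))
to(5.5,-26,75,20)
E
```

```text
time_s: 15.3
tool_pos: [534.1, 68.9, 131.0]
tcp_rot: [1.0, -0.005, -0.0, -0.013]
force: [0.1, 0.3, 0.0]
finger_gap: 47.8
gripper_force: 0.0
[[np.int64(33), np.int64(60), 809], [np.int64(5), np.int64(-26), 778], [np.int64(-34), np.int64(-61), 667], [np.int64(-18), np.int64(-1), 135], [np.int64(-27), np.int64(58), 59]]
t 15.35 at [ -4.2 -51.5] 130.9 phi 17.3 gap 47.7
shift now-axes [ 0.009 -0.129  0.283] turn 0.06
shift after turn [ 0.003 -0.129  0.283]
```

```bash
python3 -m creep '[[[0,0,0],0],[[0,0,0],0]]' >/dev/null; python3 - <<'E'
from h import *
s=ctrl.sense();print(s['qpos'].round(3),s['dq'].round(3),s['tcp_rot'].round(4));to(5.5,-26,130,20)
E
```

```text
[-0.012  0.089 -0.108  1.375  0.027  3.141] [-0.     0.    -0.    -0.003  0.004 -0.001] [ 9.999e-01 -5.500e-03 -2.000e-04 -1.340e-02]
t 15.52 at [ -4.4 -51.7] 130.8 phi 17.3 gap 47.6
shift now-axes [ 0.009 -0.137  0.008] turn 0.059
shift after turn [ 0.003 -0.138  0.008]
```

```bash
python3 -m creep '[[[0,0,0],-0.157],[[0,0,0],-0.157],[[0,0,0],-0.157],[[0,0,0],-0.157],[[0,0,0],-0.157],[[0,0,0],-0.157],[[0,0,0],-0.157],[[0,0,0],-0.157]]' >/dev/null;  python3 -m creep '[[[0,0,0],-0.157],[[0,0,0],-0.157],[[0,0,0],-0.157],[[0,0,0],-0.157],[[0,0,0],-0.157],[[0,0,0],-0.157],[[0,0,0],-0.157],[[0,0,0],-0.157]]' >/dev/null;  python3 -m creep '[[[0,0,0],-0.157],[[0,0,0],-0.157],[[0,0,0],0],[[0,0,0],0]]' >/dev/null; python3 - <<'E'
from h import *
s=ctrl.sense();print(s['qpos'].round(3),s['tcp_rot'].round(4),s['tool_pos']);to(5.5,-26,130,-110)
E
```

```text
[-0.012  0.089 -0.108  1.375  0.027  0.924] [ 0.4511  0.8924  0.0121 -0.006 ] [533.78703962  68.46508803 130.83529398]
t 17.18 at [ -4.2 -51.7] 130.8 phi -109.7 gap 47.4
shift now-axes [0.104 0.089 0.008] turn -0.007
shift after turn [0.104 0.09  0.008]
```

```bash
python3 -m creep '[[[0.05,0.045,0],0],[[0.054,0.045,0],0],[[0,0,0],0],[[0,0,0],0],[[0,0,0],0]]'>/dev/null; python3 - <<'E'
from h import *
s=ctrl.sense();i,d=ctrl.snapshot('wrist')
c=cam('wrist',s);P=cloud('wrist',d,c)
hsv=cv2.cvtColor(i,cv2.COLOR_RGB2HSV);m=hsv[...,1]>120;q=pf(P);print(discs(q,np.where(m,P[...,2],0),62,76,5))
to(5.5,-26,75,-110)
E
```

```text
[[np.int64(-34), np.int64(62), 802], [np.int64(32), np.int64(61), 799], [np.int64(5), np.int64(-25), 798], [np.int64(-20), np.int64(1), 800], [np.int64(-37), np.int64(-61), 461]]
t 17.65 at [  5.7 -26.3] 131.5 phi -109.8 gap 47.6
shift now-axes [-0.004 -0.005  0.282] turn -0.004
shift after turn [-0.004 -0.005  0.282]
```

```bash
python3 -m creep '[[[-0.004,-0.005,0.08],0],[[0,0,0.08],0],[[0,0,0.08],0],[[0,0,0.035],0],[[0,0,0],0],[[0,0,0],0]]'; python3 -m creep '[[[0,0,0],0],[[0,0,0],0],[[0,0,0],0],[[0,0,0],0]]' 20 30;python3 -m creep '[[[0,0,-0.05],0],[[0,0,-0.06],0],[[0,0,-0.04],0],[[0,0,0],0],[[0,0,0],0]]';  python3 -c "
from h import *
to(34,-62,107,-110)"
```

```text
time_s: 18.15
tool_pos: [535.5, 96.0, 76.3]
tcp_rot: [0.45, 0.893, 0.012, -0.006]
force: [-0.3, 0.9, 0.0]
finger_gap: 47.8
gripper_force: 0.0
time_s: 18.48
tool_pos: [536.9, 96.4, 78.0]
tcp_rot: [0.449, 0.893, 0.013, -0.005]
force: [0.3, -0.9, 2.8]
finger_gap: 31.6
gripper_force: 29.9
time_s: 18.9
tool_pos: [536.8, 95.6, 108.0]
tcp_rot: [0.449, 0.893, 0.013, -0.005]
force: [0.0, -0.6, -0.5]
finger_gap: 31.7
gripper_force: 29.8
t 18.9 at [  6.4 -26.6] 108.0 phi -109.9 gap 31.7
shift now-axes [-0.214  0.069  0.002] turn -0.002
shift after turn [-0.214  0.069  0.002]
```

```bash
python3 -m creep '[[[-0.07,0.018,0],0],[[-0.07,0.018,0],0],[[-0.07,0.018,0],0],[[0,0,0.06],0],[[0,0,0.05],0],[[0,0,0.03],0],[[0,0,0],0],[[0,0,0],0]]'; python3 -m creep '[[[0,0,0.006],0],[[0,0,0],0],[[0,0,0],0]]'; python3 -c "
from h import *
to(31,-62,78,-110)"
```

```text
time_s: 19.57
tool_pos: [568.1, 69.4, 77.1]
tcp_rot: [0.449, 0.893, 0.011, -0.007]
force: [-1.1, -0.9, 3.4]
finger_gap: 31.5
gripper_force: 31.2
time_s: 19.82
tool_pos: [568.1, 69.4, 77.1]
tcp_rot: [0.449, 0.893, 0.012, -0.007]
force: [-3.0, 0.5, 7.2]
finger_gap: 31.8
gripper_force: 31.6
t 19.82 at [ 28.9 -60.6] 77.1 phi -109.9 gap 31.8
shift now-axes [-0.01   0.007 -0.005] turn -0.002
shift after turn [-0.01   0.007 -0.005]
```

```bash
python3 -m creep '[[[0,0,-0.003],0],[[0,0,0],0],[[0,0,0],0]]' 46 >/dev/null;python3 -m creep '[[[0,0,-0.05],0],[[0,0,-0.08],0],[[0,0,-0.08],0],[[0,0,-0.04],0],[[0,0,0],0],[[0,0,0],0]]' 56;  python3 -c "
from h import *
to(-20,1,129,-110)"
```

```text
time_s: 20.57
tool_pos: [570.0, 67.7, 127.8]
tcp_rot: [0.449, 0.893, 0.012, -0.005]
force: [0.7, 0.2, 0.1]
finger_gap: 47.8
gripper_force: 0.0
t 20.57 at [ 30.2 -62.8] 127.8 phi -109.9 gap 47.8
shift now-axes [ 0.386 -0.128 -0.   ] turn -0.003
shift after turn [ 0.386 -0.127 -0.   ]
```

```bash
python3 -m creep '[[[0.096,-0.032,0],0],[[0.097,-0.032,0],0],[[0.097,-0.032,0],0],[[0.096,-0.032,0],0],[[0,0,0.08],0],[[0,0,0],0],[[0,0,0],0]]'; python3 -c "
from h import *
to(-20,1,76,-110)"
```

```text
time_s: 21.15
tool_pos: [501.3, 114.8, 110.4]
tcp_rot: [0.449, 0.893, 0.011, -0.008]
force: [-0.0, 0.9, -0.5]
finger_gap: 48.0
gripper_force: 0.0
t 21.15 at [-22.1   2. ] 110.4 phi -109.9 gap 48.0
shift now-axes [-0.013  0.006  0.172] turn -0.002
shift after turn [-0.013  0.006  0.172]
```

```bash
python3 -m creep '[[[-0.005,0.006,0.07],0],[[0,0,0.07],0],[[0,0,0.03],0],[[0,0,0],0],[[0,0,0],0]]'; python3 -m creep '[[[0,0,0],0],[[0,0,0],0],[[0,0,0],0],[[0,0,0],0]]' 20 30;python3 -m creep '[[[0,0,-0.04],0],[[0,0,-0.05],0],[[0,0,0],0],[[0,0,0],0]]';  python3 -c "
from h import *
to(-1,1,96,-110)"
```

```text
time_s: 21.57
tool_pos: [504.4, 115.4, 78.2]
tcp_rot: [0.45, 0.893, 0.012, -0.006]
force: [-0.4, -0.6, 0.2]
finger_gap: 47.6
gripper_force: 0.0
time_s: 21.9
tool_pos: [505.4, 115.7, 79.6]
tcp_rot: [0.449, 0.893, 0.013, -0.005]
force: [0.8, 0.8, 2.1]
finger_gap: 31.7
gripper_force: 29.9
time_s: 22.23
tool_pos: [505.4, 115.3, 97.8]
tcp_rot: [0.449, 0.893, 0.013, -0.005]
force: [-0.9, 0.4, -0.5]
finger_gap: 31.3
gripper_force: 29.7
t 22.23 at [-17.9   1.3] 97.8 phi -109.9 gap 31.3
shift now-axes [-0.03   0.079  0.01 ] turn -0.002
shift after turn [-0.031  0.079  0.01 ]
```

```bash
python3 -m creep '[[[-0.015,0.04,0],0],[[-0.015,0.04,0],0],[[0,0,0.05],0],[[0,0,0.035],0],[[0,0,0],0],[[0,0,0],0]]'; python3 -m creep '[[[0,0,0.004],0],[[0,0,0],0],[[0,0,0],0]]';python3 -m creep '[[[0,0,0],0],[[0,0,0],0],[[0,0,0],0]]' 56 >/dev/null;python3 -m creep '[[[0,0,-0.05],0],[[0,0,-0.1],0],[[0,0,-0.1],0],[[0,0,-0.1],0],[[0,0,-0.1],0],[[0,0,-0.05],0],[[0,0,0],0]]' 60; python3 - <<'E'
from h import *
s=ctrl.sense();i,d=ctrl.snapshot('wrist')
c=cam('wrist',s);P=cloud('wrist',d,c);print(s['tool_pos'])
hsv=cv2.cvtColor(i,cv2.COLOR_RGB2HSV);m=hsv[...,1]>120;q=pf(P);D=discs(q,np.where(m,P[...,2],0),62,76,5);print(D)
D=np.array(D)[:,:2];print([round(float(np.hypot(*(D[a]-D[b])))-34) for a in range(5) for b in range(a)])
cv2.imwrite('pics/w4.png',cv2.resize(i[:,:,::-1],(780,585)))
print(s['qpos'].round(2))
to(2,-154.5,170,-180)
E
```

```text
time_s: 22.73
tool_pos: [520.6, 120.4, 78.5]
tcp_rot: [0.449, 0.893, 0.012, -0.007]
force: [0.4, -0.2, 0.6]
finger_gap: 31.4
gripper_force: 31.4
time_s: 22.98
tool_pos: [520.6, 120.4, 78.5]
tcp_rot: [0.449, 0.893, 0.012, -0.006]
force: [-0.7, -0.2, 2.6]
finger_gap: 31.8
gripper_force: 31.6
time_s: 23.82
tool_pos: [522.9, 117.8, 182.6]
tcp_rot: [0.449, 0.893, 0.014, -0.003]
force: [0.1, 0.9, 0.8]
finger_gap: 50.9
gripper_force: 0.0
[522.90467657 117.80561146 182.56079521]
[[np.int64(-34), np.int64(62), 796], [np.int64(32), np.int64(61), 792], [np.int64(-1), np.int64(3), 791], [np.int64(30), np.int64(-58), 785], [np.int64(-35), np.int64(-60), 191]]
[32, 34, 33, 102, 85, 34, 88, 104, 38, 31]
[ 0.08  0.06 -0.03  1.47  0.03  1.01]
t 23.87 at [-1.4 -1.1] 180.5 phi -109.9 gap 51.4
shift now-axes [-0.728 -0.246  0.033] turn -1.558
shift after turn [-0.017 -0.768  0.033]
```

View pics/w4.png

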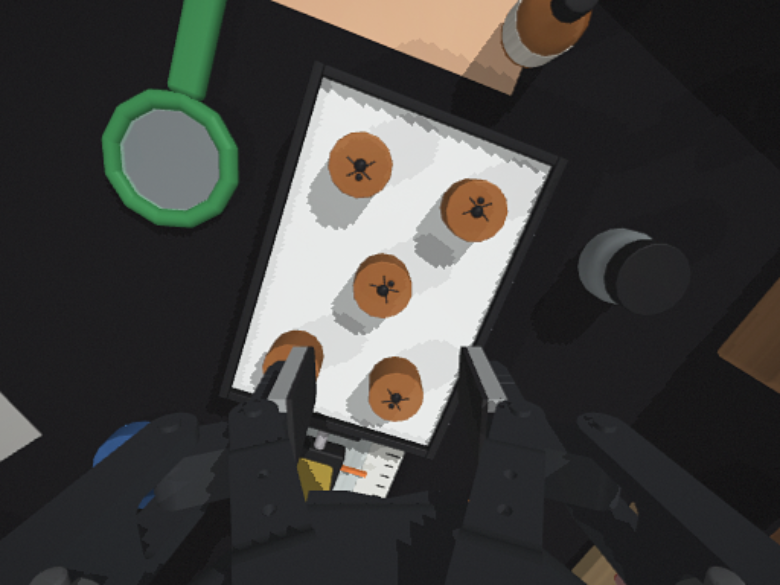

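```bash
python3 -m creep '[[[0,0,0],0.1526],[[0,0,0],0.1526],[[0,0,0],0.1526],[[0,0,0],0.1526],[[0,0,0],0.1526],[[0,0,0],0.1526],[[0,0,0],0.1526],[[0,0,0],0.1526]]' >/dev/null;  python3 -m creep '[[[0,0,0],0.1526],[[0,0,0],0.1526],[[0,0,0],0.1526],[[0,0,0],0.1526],[[0,0,0],0.1526],[[0,0,0],0.1526],[[0,0,0],0.1526],[[0,0,0],0.1526]]' >/dev/null;  python3 -m creep '[[[0,0.128,0],0],[[0,0.128,0],0],[[0,0.128,0],0],[[0,0.128,0],0],[[0,0.128,0],0],[[0,0.128,0],0],[[0,0,0],0],[[0,0,0],0]]' >/dev/null; python3 - <<'E'
from h import *
s=ctrl.sense();i,d=ctrl.snapshot('wrist');c=cam('wrist',s);P=cloud('wrist',d,c);q=pf(P);hsv=cv2.cvtColor(i,cv2.COLOR_RGB2HSV)
print(s['qpos'].round(2),s['tcp_rot'].round(3))
for nm,lo,hi,zl,zh in (('red',(0,150,80),(5,255,255),14,26),('yel',(20,120,80),(34,255,255),71,80),('or',(6,150,120),(16,255,255),10,30)):
    m=(cv2.inRange(hsv,lo,hi)>0)&(P[...,2]>zl)&(P[...,2]<zh)&(q[...,1]<-105)&(abs(q[...,0])<90)
    if m.sum(): print(nm,m.sum(),np.percentile(q[m],[2,50,98],axis=0).round(1),np.median(P[m][:,2]))
to(0.5,-154.5,72,0)
E
```

```text
[-0.19  0.16  0.05  1.47  0.03  2.67] [ 0.989  0.144  0.    -0.014]
red 220 [[  47.1 -249.8]
 [  56.1 -245. ]
 [  64.2 -240. ]] 20.055038922407505
yel 696 [[ -13.1 -162.6]
 [   2.1 -155.4]
 [  15.2 -147.3]] 75.70480192210556
or 46 [[  21.7 -155.6]
 [  32.1 -155.1]
 [  42.7 -154.6]] 21.999383296503368
t 25.92 at [  -3.4 -154.2] 172.9 phi 0.1 gap 51.4
shift now-axes [0.017 0.016 0.504] turn -0.001
shift after turn [0.017 0.016 0.504]
```

```bash
python3 -m creep '[[[0.02,0.007,0.1],0],[[0,0.006,0.1],0],[[0,0,0.1],0],[[0,0,0.06],0],[[0,0,0],0],[[0,0,0],0]]' 50; python3 -c "
from h import *
to(0.5,-155,64,0)"
```

```text
time_s: 26.42
tool_pos: [568.6, -27.8, 101.8]
tcp_rot: [0.989, 0.146, 0.001, -0.014]
force: [-0.4, 0.7, -0.3]
finger_gap: 42.1
gripper_force: 0.0
t 26.42 at [   1.4 -153.8] 101.8 phi -0.1 gap 42.1
shift now-axes [-0.006  0.011  0.189] turn 0.001
shift after turn [-0.006  0.011  0.189]
```

```bash
python3 -m creep '[[[-0.005,0.009,0.06],0],[[0,0,0.07],0],[[0,0,0.055],0],[[0,0,0],0],[[0,0,0],0]]'; python3 -m creep '[[[0,0,0],0],[[0,0,0],0],[[0,0,0],0],[[0,0,0],0],[[0,0,0],0],[[0,0,0],0]]' 5 60; python3 -c "
from h import *
to(0.5,-245,64,0)"
```

```text
time_s: 26.83
tool_pos: [568.7, -29.7, 65.1]
tcp_rot: [0.989, 0.145, 0.001, -0.014]
force: [0.4, -1.4, -0.1]
finger_gap: 42.9
gripper_force: 0.0
time_s: 27.33
tool_pos: [570.0, -29.9, 67.0]
tcp_rot: [0.989, 0.145, 0.003, -0.013]
force: [-1.1, 2.1, 5.7]
finger_gap: 15.2
gripper_force: 59.9
t 27.33 at [   2.2 -156.3] 67.0 phi -0.0 gap 15.2
shift now-axes [-0.009  0.444  0.004] turn 0.0
shift after turn [-0.009  0.444  0.004]
```

```bash
python3 -m creep '[[[0,0.04,-0.001],0],[[0,0.055,-0.001],0],[[0,0.055,-0.002],0],[[0,0.055,-0.001],0],[[0,0.055,-0.002],0],[[0,0.055,-0.001],0],[[0,0.055,-0.001],0],[[0,0.05,-0.002],0]]'; python3 -m creep '[[[0,0.01,0],0],[[0,0,0],0],[[0,0,0],0],[[0,0,0],0],[[0,0,0],0]]'; cat > m.py <<'E'
from h import *
s=ctrl.sense();i,d=ctrl.snapshot('wrist');c=cam('wrist',s);P=cloud('wrist',d,c);q=pf(P);hsv=cv2.cvtColor(i,cv2.COLOR_RGB2HSV)
for nm,lo,hi,zl,zh in (('red',(0,150,80),(5,255,255),12,28),('or',(6,150,120),(16,255,255),10,30)):
    m=(cv2.inRange(hsv,lo,hi)>0)&(P[...,2]>zl)&(P[...,2]<zh)&(q[...,1]<-105)&(abs(q[...,0])<90)
    if m.sum(): print(nm,m.sum(),np.percentile(q[m],[2,50,98],axis=0).round(1))
print(s['force'].round(1),s['gripper_force'],s['time_s'])
import sys;cv2.imwrite(f'pics/{sys.argv[1]}.png',cv2.resize(i[:,:,::-1],(780,585)))
to(1.5,-245,67,0)
E
python3 m.py g1
```

```text
time_s: 28.0
tool_pos: [593.8, -109.0, 67.0]
tcp_rot: [0.989, 0.146, 0.003, -0.015]
force: [-2.3, 8.4, 6.2]
finger_gap: 15.3
gripper_force: 63.2
time_s: 28.42
tool_pos: [594.3, -110.5, 67.0]
tcp_rot: [0.989, 0.146, 0.003, -0.015]
force: [-1.8, 8.4, 7.0]
finger_gap: 15.3
gripper_force: 63.0
red 491 [[  47.1 -250. ]
 [  55.9 -245.4]
 [  64.4 -241.2]]
or 150 [[  21.6 -240.8]
 [  32.9 -239.9]
 [  43.3 -238.9]]
[-1.8  8.4  7. ] 63.0125766992569 28.4167
t 28.47 at [   2.3 -240.5] 67.0 phi -0.1 gap 15.2
shift now-axes [-0.004  0.023 -0.001] turn 0.002
shift after turn [-0.004  0.023 -0.001]
```

View pics/g1.png

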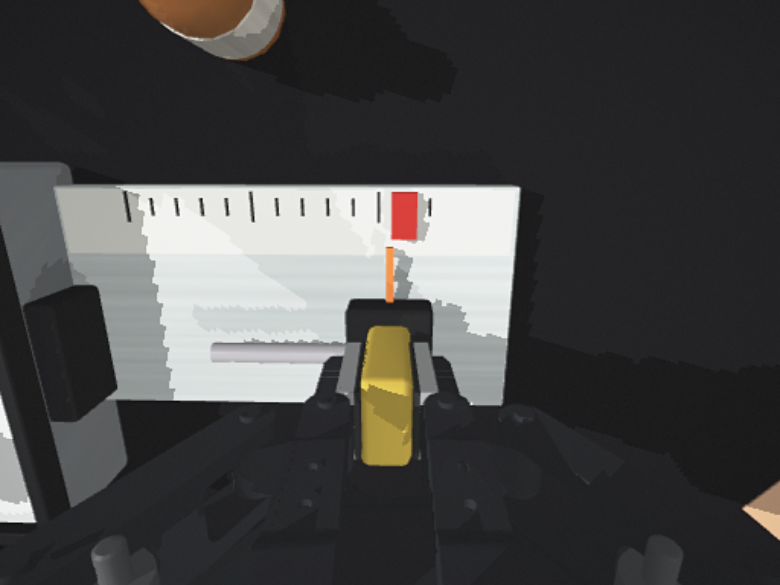

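```bash
python3 -m creep '[[[0,0.014,0],0],[[0,0.014,0],0],[[0,0,0],0],[[0,0,0],0],[[0,0,0],0],[[0,0,0],0]]'; python3 m.py g2; python3 -m creep '[[[0,0,0],0],[[0,0,0],0],[[0,0,0],0],[[0,0,0],0]]' >/dev/null; python3 m.py g3; python3 - <<'E'
from h import *
i,d=ctrl.snapshot('top');a=i[130:240,170:340,::-1];cv2.imwrite('pics/top9.png',cv2.resize(np.ascontiguousarray(a),None,fx=4.5,fy=4.5,interpolation=cv2.INTER_CUBIC))
E
```

```text
time_s: 28.97
tool_pos: [595.9, -115.7, 67.0]
tcp_rot: [0.989, 0.146, 0.003, -0.015]
force: [-2.8, 8.4, 7.2]
finger_gap: 15.3
gripper_force: 63.3
red 494 [[  47.  -249.6]
 [  55.8 -245.4]
 [  64.4 -240.7]]
or 149 [[  21.4 -246.2]
 [  32.8 -245.5]
 [  43.2 -244.3]]
[-2.8  8.4  7.2] 63.26189339160919 28.9667
t 29.02 at [   2.3 -246. ] 67.0 phi -0.1 gap 15.6
shift now-axes [-0.004 -0.005  0.   ] turn 0.002
shift after turn [-0.004 -0.005  0.   ]
red 502 [[  47.1 -249.6]
 [  55.9 -245.4]
 [  64.4 -240.7]]
or 149 [[  21.6 -246.2]
 [  32.9 -245.5]
 [  43.3 -244.3]]
[-3.3  7.9  7.3] 63.26137125492096 29.35
t 29.4 at [   2.3 -245.9] 67.0 phi -0.1 gap 15.5
shift now-axes [-0.004 -0.005  0.   ] turn 0.002
shift after turn [-0.004 -0.005  0.   ]
```

View pics/g3.png

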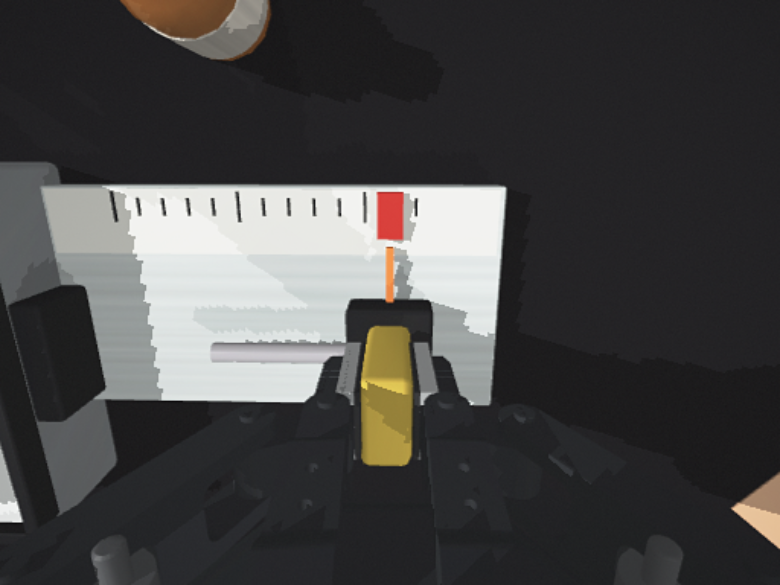

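View pics/top9.png

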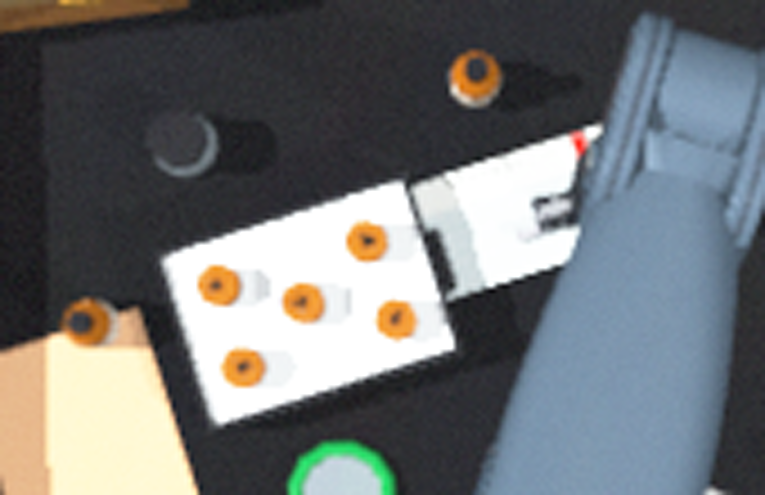

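The wrist picture has the pointer at (390,275), directly below the red clip at (390,215). The top view shows five separate flat specimens on the plate, and the bystanders in view have not moved. I'm handing it in.

```bash
python3 -c "
from station import ctrl
print(ctrl.job_done())"
```

```text
the job is handed in; nothing more can be done
None
```

I handed the job in at about 29.5 s: the five specimens lie flat in one layer with at least 30 mm between them, and the gripper is still holding the shutter grip with its pointer centred on the red mark to within about 1 mm.

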